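# Counter-hold the bolt head behind the bracket of a nut-running rig

### The arm

A 6-joint arm with a two-finger parallel gripper is mounted at the origin on the work surface. World frame = base frame: x ahead of the robot, y to its left, z up, the work surface at z = 0. Lengths are in mm, angles in rad, forces in N, time in s.
With the tool pointing down it reaches from about 425 to 950 mm from the base axis. Payload 3.5 kg.
Tool frame: the origin (TCP) lies midway between the tips of the shut fingers; the grasp point (between the pads) lies 19 mm behind it (ctrl.grasp_offset is the distance from the TCP to the grasp point, in mm); z points along the fingers, y is the line along which they close (so a half turn about z gives the same grasp; the last joint's range is limited). The gripper opens to 85 mm and grips with 20 to 120 N. Pads are 22 mm wide; open, the fingers measure 114 mm over their backs; the gripper's body (76 mm by 85 mm) begins 54 mm behind the grasp point. The pads swing forward as they close: fully open they stand 13 mm farther back than shut.
Start: joints at [-1.446, 0.286, 1.577, -0, 1.279, -0.15], TCP at [183.189, -649.652, 231.325] pointing down, gripper open.
Joint ranges: [-2.77, 2.77], [-0.9, 2.22], [0.21, 2.48], [-1.53, 4.67], [0.24, 2.81], [-2.84, 2.84]. Speed limits (rad/s): [2.79, 2.79, 3.14, 3.14, 3.14, 3.14].

### API

Orientations are given as a unit quaternion [x, y, z, w].
In Python, from rig import ctrl gives the robot as it stands. The module is installed in compiled form; this text tells all that it offers.
- The arm moves only by the shell command python3 -m handwheel 'ROWS' [OPENING] [FORCE]. ROWS is JSON, one flat list of numbers, 6 for each row, row after row: the shift along the tool's x, y, z normalised to -1 to 1, where 1 is 0.075 m, then the turn, a rotation vector about the tool's x, y, z normalised to -1 to 1, where 1 is 1.5 rad. In form: [tx, ty, tz, ax, ay, az, tx, ty, tz, ax, ay, az, ...]. A call has 1 to 10 rows; each row shifts and turns the commanded pose from where the row before left it, along the tool's axes as they then stand; what a row does not reach is not made up. A row lasts 1/8 s, in which the tool goes at most 62.5 mm and 10.7 degrees, less where a joint would pass 70% of its speed; a pose out of reach is approached as far as the arm can. A call with a number of a shift or a turn outside -1 to 1 is refused whole. A call with a gripper value outside its range is refused whole. OPENING is the opening, from 0 (shut) to 1 (fully open), set as the call begins (- or left out, the last holds). The fingers move at their own pace and stop on an object; FORCE is the grip in N (left out, the last holds). Time passes only in rows, so rows that do not move let the fingers close. It gives the time, the measured TCP pose, the force, the opening and the grip force at its end, in the units of the state.
- ctrl.get_state(): the state, without advancing time (a new reading comes with each control period).
- ctrl.read_camera(name): name is "side" or "top"; returns (picture, depth): 420x560x3 uint8, red, green, blue; 420x560 float32, mm along the optical axis (not along the pixel's ray), 0 where there is no reading.
- ctrl.calibration(name): a dict with "K" (3x3 intrinsics, pixels), "extrinsics" (4x4, takes a point from world to camera coordinates). Camera axes: x right, y up, looking along -z (the intrinsics and any distortion apply to the point x, -y, -z); pixel columns grow to the right and rows downward; lengths in mm; the calibration is good to about 2 mm. A picture is of the moment at which its call begins. calibration takes no time and is no camera call.
- ctrl.hand_in(): hands the job in; it is judged then, once.
The state is a dict: "clock": time; "joints": joint angles; "joint_vel": joint speeds; "joint_efforts": joint torques, N m; "ee_pos": TCP position; "eef_rot": TCP orientation; "wrist_force": force on the tool from outside, world axes, zero at the start; "wrist_torque": the same for the moment, N m; "grip_width": opening from 0.0 (shut) to 1.0 (fully open); "finger_force": force on a finger pad.
Only numpy, scipy, OpenCV 4.12 (cv2) and the standard library are available. Lean on these libraries where they do the work, as an engineer would, in place of code of your own. Each camera call takes 0.05 s, during which the arm holds its last target. There are 200 camera calls.

### The job

The small motor on the front of the bracket keeps running the nut, and the bolt turns along with it. Slide the guard carriage along its rail all the way against the far end stop (the one farther from the bracket), then reach down into the gap behind the bracket, grip the bolt's hexagon head from both sides and hold it so that it stops turning. Finish while still gripping the head, with the carriage left at the stop and the weight, bottle and wrench left where they are.

Things in the scene. Friction and masses are not known exactly. Their poses are not given: they have to be found in the camera images.
- rig: Bench rig, fixed. Origin on the bench surface below the centre of the bolt head; z up, y along the slide rail to the far stop, x from motor over bracket and bolt head to the rail. Base plate 12 mm thick, x -175 to 100, y -110 to 240 mm. Slide beam x 30 to 80, y -95 to 225, top at z 96 mm.
- bracket_top (a point): Middle of the bracket's top rear edge: rig x -30, y 0, z 107 mm, axes as the rig's. Upright aluminium plate 8 mm thick, y -45 to 45 mm. Behind it, up to the slide beam, is a gap 60 mm wide (rig x -30 to 30), open above and at both ends, floor at z 12 mm. Motor and nut runner lie before it (x -153 to -38, y -24 to 24, top at z 99 mm).
- far_stop (a point): Face of the far end stop that the carriage meets: rig x 55, y 200, z 105 mm. Dark steel block on the beam, x 34 to 76, y 200 to 216, top at z 118 mm. A like near stop stands at y -86 to -70 mm.
- bolt_head (a point): Centre of the bolt's hexagon steel head: rig x 0, y 0, z 75 mm, mid-gap; axes as the rig's, not turning with the bolt. Bolt axis level, along rig x. Head 30 mm across flats, 34.6 mm across corners, 14 mm thick (x -7 to 7); a 20 mm round shank joins it to the bracket. Nothing stands beside the head along y once the carriage is at the far stop.
- bolt (a joint): Turn of the bolt about the rig's x axis, rad, counted on and on. At 0 and every pi/3 two flats face the rig's +y and -y. Left alone it grows at about 0.3 rad/s (driven with 0.06 N m, viscous damping 0.2 N m s/rad), so it yields to a slow twist; gripped across the head with 20 to 30 N it stops.
- carriage (a joint): Position of the guard carriage along rig +y, m. 0: centred over the bolt head; range -0.03 to 0.16; 0.16 is hard against the far stop. Starts at -0.03 to 0.035, its guard plate covering the gap over the bolt. Needs about 3 N to slide, stays where left. Guard plate: grey, rig x -26 to 80, 80 mm long in y, z 99 to 109 mm.
- handle (a point): Grip point on the carriage's handle, an upright black round post of 22 mm diameter on the guard plate at rig x 55 mm; the post stands from z 109 to 159 mm and this point is on its axis at z 137 mm. Moves with the carriage, axes as the rig's.
- weight_mid (a point): Bystander: brass calibration weight, 44 mm diameter, 56 mm tall with a knob; point at its centre. Leave alone.
- bottle_mid (a point): Bystander: small white bottle, 50 mm diameter, 110 mm tall; point at its centre. Leave alone.
- wrench: Bystander: steel wrench 160 mm long lying along its x on the bench behind the rail. Leave alone.

How it is judged:
By the outcome, as a careful person would: the job done as asked, in the order asked, and still so for the second after the job is handed in, while the arm keeps its last pose, push and grip.
It also fails if it takes over 48 s, if anything falls off the work surface, if the arm or the gripper's body presses on something with over 40 N, if the wrist force passes 120 N, or if a joint passes its speed limit or range.

## Working session

There is one attempt and no reset: what is moved stays moved. The work goes in short steps, Python scripts to look and compute and a shell command to move; the robot and the scene stay as the last step left them, time stands still between calls to the robot, and variables do not carry over. Pictures are saved under pics/ and viewed, at most 10 in all, crops included, and the job is handed in when it is done.

```bash
mkdir -p pics; cat > h.py <<'E'
import numpy as np, cv2
from rig import ctrl
def cam(n):
    c=ctrl.calibration(n); return np.array(c["K"]),np.array(c["extrinsics"]),c
def pts(n,d):
    K,E,_=cam(n); v,u=np.mgrid[:420,:560]
    x=(u-K[0,2])/K[0,0]*d; y=(v-K[1,2])/K[1,1]*d
    P=np.stack([x,-y,-d,np.ones_like(d)],-1)
    return (P@np.linalg.inv(E).T)[...,:3]
E
python3 - <<'E'
from h import *
print(ctrl.get_state())
for n in("top","side"):
    p,d=ctrl.read_camera(n); cv2.imwrite(f"pics/{n}0.png",p[...,::-1]); np.savez(f"{n}0.npz",p=p,d=d)
    print(ctrl.calibration(n))
E
```

```text
{'clock': 0.0, 'joints': array([-1.44602296e+00,  2.87189251e-01,  1.57820856e+00,  6.02065390e-06,
        1.27858027e+00, -1.50001488e-01]), 'joint_vel': array([-0.00112291,  0.00070177,  0.00122311,  0.00101388,  0.0006443 ,
       -0.00033106]), 'joint_efforts': array([-7.65393543e-04, -4.05983949e+01, -2.92627251e+01, -1.25130205e-04,
        5.83653353e-03,  9.39629132e-06]), 'ee_pos': array([ 183.09304706, -649.00211688,  229.91436058]), 'eef_rot': array([ 9.90576598e-01,  1.36954670e-01,  1.79259786e-05, -1.19257988e-03]), 'wrist_force': array([ 0.76490335,  0.4823293 , -1.09000056]), 'wrist_torque': array([-0.02862159, -0.02746574,  0.01209665]), 'finger_force': 0.0, 'grip_width': 1.0022863401727853}
{'K': array([[479.51345587,   0.        , 279.77667156],
       [  0.        , 479.51345587, 209.8782105 ],
       [  0.        ,   0.        ,   1.        ]]), 'extrinsics': array([[-1.21680676e-02, -9.99906237e-01,  6.28132224e-03,
        -3.97034790e+01],
       [ 9.95832712e-01, -1.15502068e-02,  9.04643760e-02,
        -5.63974130e+02],
       [-9.03833432e-02,  7.35592280e-03,  9.95879883e-01,
        -1.02841702e+03],
       [ 0.00000000e+00,  0.00000000e+00,  0.00000000e+00,
         1.00000000e+00]])}
{'K': array([[418.46904436,   0.        , 271.93924219],
       [  0.        , 418.46904436, 211.94892662],
       [  0.        ,   0.        ,   1.        ]]), 'extrinsics': array([[ 9.91416997e-01, -1.30553308e-01, -6.94061633e-03,
        -5.61584045e+02],
       [ 8.09537816e-02,  5.71341187e-01,  8.16710312e-01,
        -8.70754791e+01],
       [-1.02658773e-01, -8.10262354e-01,  5.77006148e-01,
        -9.63032820e+02],
       [ 0.00000000e+00,  0.00000000e+00,  0.00000000e+00,
         1.00000000e+00]])}
```

View pics/top0.png

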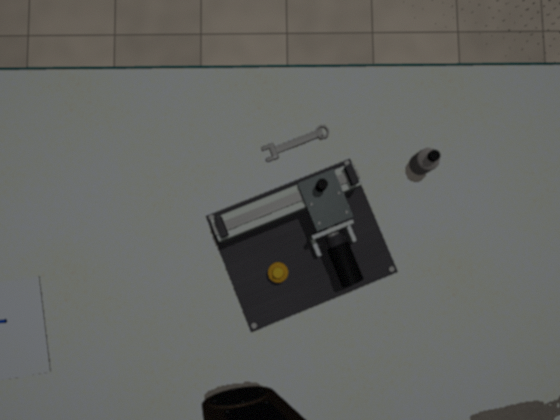

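View pics/side0.png

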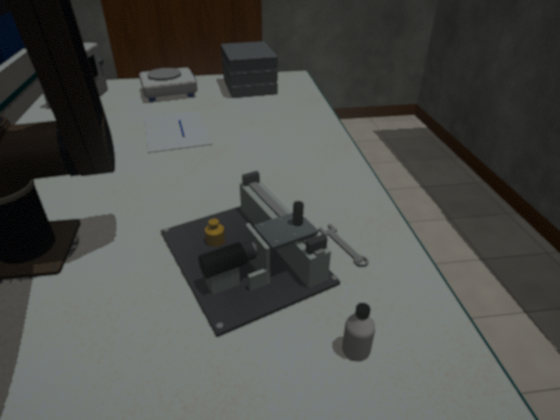

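The top view shows the rig with plate corners near (207,215), (348,160), (396,270) and (252,330). The handle is at (321,185), the far stop at (221,226), the brass weight at (278,272) and the bottle at (425,160).

```bash
cat > m.py <<'E'
from h import *
f=np.load("top0.npz"); p,d=f["p"],f["d"]; P=pts("top",d)
K,E,_=cam("top")
m=np.zeros((420,560),bool); m[150:340,200:405]=1
x,y,z=P[...,0],P[...,1],P[...,2]
print("bench z",np.median(z[100:120,300:400]))
g=m&(z>7)&(z<17)&(p.max(-1)<95)
g8=cv2.morphologyEx(g.astype(np.uint8),cv2.MORPH_OPEN,np.ones((3,3)))
r=cv2.minAreaRect(P[g8>0][:,:2].astype(np.float32)); print("plate",r); B=cv2.boxPoints(r); print(B)
# plate corners -> rig
rc=np.array([[100,240],[100,-110],[-175,-110],[-175,240]],float)
px=np.array([[207,215],[348,160],[396,270],[252,330]],float)
def ray(uv,zz,K=K,E=E):
    R=np.linalg.inv(E); dirc=np.array([(uv[0]-K[0,2])/K[0,0],-(uv[1]-K[1,2])/K[1,1],-1]); w=R[:3,:3]@dirc; o=R[:3,3]
    return o+w*(zz-o[2])/w[2]
W=np.array([ray(u,12)[:2] for u in px])
Bs=np.array([B[np.argmin(np.linalg.norm(B-w,axis=1))] for w in W])
def fit(a,b):
    ac,bc=a.mean(0),b.mean(0);A=a-ac;C=b-bc
    t=np.arctan2((A[:,0]*C[:,1]-A[:,1]*C[:,0]).sum(),(A*C).sum()); R=np.array([[np.cos(t),-np.sin(t)],[np.sin(t),np.cos(t)]])
    o=bc-R@ac; return t,o,np.abs((a@R.T+o)-b).max()
print("fit px",fit(rc,W)); print("fit box",fit(rc,Bs))
t,o,_=fit(rc,Bs)
R=np.array([[np.cos(t),-np.sin(t)],[np.sin(t),np.cos(t)]])
L=(P[...,:2]-o)@R
for nm,lo,hi,bx in (("handle",145,175,(20,90,-80,120)),("stopfar",113,123,(20,90,190,230)),("stopnear",113,123,(20,90,-100,-60)),("bracket",101,112,(-55,-28,-60,60)),("guard",104,114,(-30,90,-80,120)),("beam",92,100,(20,90,40,190))):
    q=m&(z>lo)&(z<hi)&(L[...,0]>bx[0])&(L[...,0]<bx[1])&(L[...,1]>bx[2])&(L[...,1]<bx[3])
    if q.sum(): print(nm,q.sum(),"min",np.percentile(L[q],2,axis=0).round(1),"max",np.percentile(L[q],98,axis=0).round(1),"z",np.median(z[q]).round(1))
E
python3 m.py
```

```text
bench z -0.6743738876663201
plate ((490.2984619140625, -92.25830078125), (274.7742919921875, 350.225830078125), 21.207983016967773)
[[ 298.86823    21.294395]
 [ 425.56396  -305.21182 ]
 [ 681.7287   -205.811   ]
 [ 555.03296   120.69522 ]]
fit px (np.float64(0.37279046439967606), array([ 549.16619792, -139.38247355]), np.float64(6.746293966544727))
fit box (np.float64(0.3701491124176531), array([ 548.77275415, -139.29028083]), np.float64(0.14609323688657128))
handle 105 min [ 44.9 -18. ] max [64.1  1.9] z 158.0
stopfar 166 min [ 34.3 200.2] max [ 74.3 215.4] z 117.4
stopnear 159 min [ 35.3 -85.2] max [ 74.6 -69.8] z 117.4
bracket 173 min [-37.8 -43.1] max [-30.2  43.1] z 106.1
guard 1908 min [-24.  -47.7] max [77.7 30.3] z 108.4
beam 753 min [38.3 43.6] max [ 70.9 187.1] z 95.2
```

```bash
cat > go.py <<'E'
import sys
from h import *
from scipy.spatial.transform import Rotation as Ro
T=Ro.from_euler("z",0.370)*Ro.from_euler("x",np.pi); O=np.array([548.8,-139.3,0]); RG=Ro.from_euler("z",0.370)
if __name__=="__main__":
    s=ctrl.get_state(); q=Ro.from_quat(s["eef_rot"])
    print("t",round(s["clock"],2),"rig TCP",RG.inv().apply(s["ee_pos"]-O).round(1),"F rig",RG.inv().apply(s["wrist_force"]).round(1),"grip",round(s["grip_width"],3),round(s["finger_force"],1))
    if len(sys.argv)>3:
        g=RG.apply(np.array(sys.argv[1:4],float))+O
        print("go",g.round(0),"shift in units",(q.inv().apply(g-s["ee_pos"])/75).round(3),"turn",((q.inv()*T).as_rotvec()/1.5).round(4))
E
python3 -c "from h import *;print(ctrl.grasp_offset)"; python3 go.py 55 -8 215
```

```text
18.700000000000003
t 0.1 rig TCP [-525.3 -343.   230. ] F rig [ 0.9 -0.2  1. ] grip 0.998 0.0
go [ 603. -127.  215.] shift in units [ 7.278 -5.182  0.214] turn [-0.0014 -0.0003 -0.0635]
```

```bash
python3 -m handwheel '[0,0,0,0,0,-0.0635, 0.5,-0.3,0,0,0,0, 0.5,-0.3,0,0,0,0, 0.5,-0.3,0,0,0,0, 0.5,-0.3,0,0,0,0, 0.5,-0.3,0,0,0,0, 0.5,-0.3,0,0,0,0, 0.5,-0.3,0,0,0,0, 0.5,-0.3,0,0,0,0, 0.5,-0.3,0,0,0,0]' 1 25; python3 go.py 55 -8 215
```

```text
clock: 1.35
ee_pos: [425.1, -337.3, 230.8]
eef_rot: [0.983, 0.184, -0.0, -0.0]
wrist_force: [1.1, -0.5, -0.0]
grip_width: 1.001
finger_force: 0.0
t 1.35 rig TCP [-186.9 -139.9  230.8] F rig [ 0.8 -0.9 -0. ] grip 1.001 0.0
go [ 603. -127.  215.] shift in units [ 3.226 -1.759  0.212] turn [-0.0005  0.0002 -0.    ]
```

```bash
python3 -m handwheel '[0.46,-0.25,0,0,0,0, 0.46,-0.25,0,0,0,0, 0.46,-0.25,0,0,0,0, 0.46,-0.25,0,0,0,0, 0.46,-0.25,0,0,0,0, 0.46,-0.25,0,0,0,0, 0.46,-0.25,0.2,0,0,0, 0,0,0,0,0,0, 0,0,0,0,0,0]'; python3 go.py 55 -8 118; python3 - <<'E'
from h import *
p,d=ctrl.read_camera("side"); cv2.imwrite("pics/side1.png",cv2.resize(p[120:320,150:400,::-1],(750,600)))
E
```

```text
clock: 2.48
ee_pos: [601.9, -129.2, 215.9]
eef_rot: [0.983, 0.184, -0.001, -0.0]
wrist_force: [0.7, -0.9, 0.3]
grip_width: 1.003
finger_force: 0.0
t 2.48 rig TCP [ 53.1  -9.8 215.9] F rig [ 0.4 -1.1  0.3] grip 1.003 0.0
go [ 603. -127.  118.] shift in units [ 0.027 -0.023  1.305] turn [-0.0003  0.0007  0.0002]
```

View pics/side1.png

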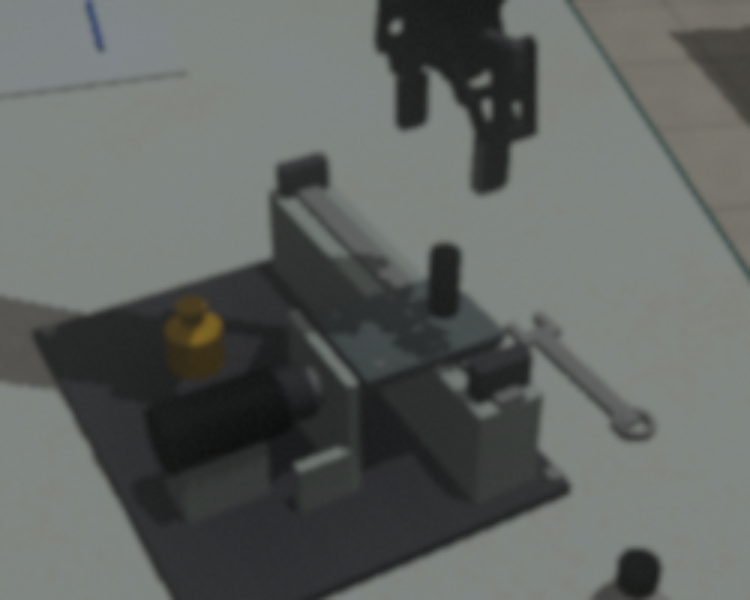

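The gripper is open above the handle, straddling it along y. The handle is at (445,280) in the crop, and the fingers are at (410,100) and (490,150).

```bash
python3 -m handwheel '[0.03,-0.02,0.25,0,0,0, 0,0,0.25,0,0,0, 0,0,0.25,0,0,0, 0,0,0.25,0,0,0, 0,0,0.25,0,0,0, 0,0,0,0,0,0, 0,0,0,0,0,0]'; python3 go.py;  python3 -m handwheel '[0,0,0,0,0,0, 0,0,0,0,0,0, 0,0,0,0,0,0, 0,0,0,0,0,0, 0,0,0,0,0,0, 0,0,0,0,0,0]' 0 25; python3 go.py
```

```text
clock: 3.4
ee_pos: [604.3, -127.0, 123.0]
eef_rot: [0.983, 0.184, 0.0, 0.0]
wrist_force: [-0.1, -0.2, 0.4]
grip_width: 1.0
finger_force: 0.0
t 3.4 rig TCP [ 56.2  -8.6 123. ] F rig [-0.2 -0.2  0.4] grip 1.0 0.0
clock: 4.15
ee_pos: [604.1, -127.2, 123.1]
eef_rot: [0.983, 0.184, 0.0, 0.0]
wrist_force: [-0.7, -2.7, 2.4]
grip_width: 0.248
finger_force: 25.3
t 4.15 rig TCP [ 56.   -8.8 123.1] F rig [-1.7 -2.3  2.4] grip 0.248 25.3
```

```bash
python3 -m handwheel '[0,-0.15,0,0,0,0, 0,-0.25,0,0,0,0, 0,-0.25,0,0,0,0, 0,-0.25,0,0,0,0, 0,-0.25,0,0,0,0, 0,-0.25,0,0,0,0, 0,-0.25,0,0,0,0, 0,-0.25,0,0,0,0, 0,-0.2,0,0,0,0, 0,0,0,0,0,0]'; python3 go.py 56 160 123
```

```text
clock: 5.4
ee_pos: [545.7, 22.9, 123.1]
eef_rot: [0.983, 0.184, -0.0, -0.002]
wrist_force: [-2.6, 2.5, 7.4]
grip_width: 0.25
finger_force: 26.0
t 5.4 rig TCP [ 55.8 152.4 123.1] F rig [-1.5  3.2  7.4] grip 0.25 26.0
go [543.  30. 123.] shift in units [ 0.003 -0.102  0.001] turn [-0.0023  0.0001  0.0007]
```

```bash
python3 -m handwheel '[0,-0.04,0,0,0,0, 0,-0.04,0,0,0,0, 0,-0.02,0,0,0,0, 0,0,0,0,0,0, 0,0,0,0,0,0]'; python3 go.py 56 160 123;  python3 -m handwheel '[0,-0.02,0,0,0,0, 0,-0.02,0,0,0,0, 0,0,0,0,0,0, 0,0,0,0,0,0]'; python3 go.py
```

```text
clock: 6.02
ee_pos: [543.7, 28.1, 123.1]
eef_rot: [0.983, 0.184, -0.0, -0.0]
wrist_force: [-1.5, -1.7, 6.2]
grip_width: 0.252
finger_force: 25.7
t 6.03 rig TCP [ 55.8 157.9 123.1] F rig [-2.  -1.1  6.2] grip 0.252 25.7
go [543.  30. 123.] shift in units [ 0.002 -0.028  0.001] turn [-0.0004  0.      0.0004]
clock: 6.52
ee_pos: [543.6, 28.6, 123.1]
eef_rot: [0.983, 0.184, 0.001, 0.002]
wrist_force: [1.8, -9.9, 4.1]
grip_width: 0.245
finger_force: 25.8
t 6.53 rig TCP [ 55.8 158.5 123.1] F rig [-1.9 -9.9  4.1] grip 0.245 25.8
```

```bash
python3 -m handwheel '[0,-0.02,0,0,0,0, 0,-0.02,0,0,0,0, 0,0,0,0,0,0]'; python3 go.py;  python3 -m handwheel '[0,0.02,0,0,0,0, 0,0,0,0,0,0, 0,0,0,0,0,0, 0,0,0,0,0,0, 0,0,0,0,0,0]' 1; python3 go.py; python3 -m handwheel '[0,0,-0.3,0,0,0, 0,0,-0.4,0,0,0, 0,0,-0.4,0,0,0, 0,0,0,0,0,0]'; python3 go.py 0 0 190
python3 - <<'E'
from h import *
p,d=ctrl.read_camera("top"); np.savez("top1.npz",p=p,d=d)
E
sed 's/top0/top1/;s/,-80,120)/,-80,199)/g' m.py >m1.py; python3 m1.py | grep -E "fit box|handle|stop|guard"
```

```text
clock: 6.9
ee_pos: [543.6, 28.6, 123.1]
eef_rot: [0.983, 0.185, 0.002, 0.005]
wrist_force: [5.1, -17.9, 1.0]
grip_width: 0.248
finger_force: 27.0
t 6.9 rig TCP [ 55.8 158.5 123.1] F rig [ -1.7 -18.6   1. ] grip 0.248 27.0
clock: 7.52
ee_pos: [542.4, 31.5, 122.5]
eef_rot: [0.983, 0.184, -0.0, -0.0]
wrist_force: [0.8, 1.0, -0.5]
grip_width: 0.997
finger_force: 0.0
t 7.53 rig TCP [ 55.8 161.6 122.5] F rig [ 1.1  0.6 -0.5] grip 0.997 0.0
clock: 8.02
ee_pos: [544.3, 31.0, 208.2]
eef_rot: [0.983, 0.184, 0.003, 0.001]
wrist_force: [0.3, -0.8, -0.2]
grip_width: 0.999
finger_force: 0.0
t 8.03 rig TCP [ 57.4 160.4 208.2] F rig [ 0.  -0.9 -0.2] grip 0.999 0.0
go [ 549. -139.  190.] shift in units [-0.767  2.138  0.245] turn [ 0.002  -0.0038  0.0001]
fit box (np.float64(0.3712766938781809), array([ 548.47632309, -139.04313355]), np.float64(0.5706797276693578))
stopfar 72 min [ 34.4 200.5] max [ 56.  215.1] z 117.1
stopnear 164 min [ 34.9 -85.4] max [ 74.9 -70.1] z 117.0
guard 652 min [-24.7 -70.4] max [ 52.8 197.6] z 108.2
```

```bash
python3 -m handwheel '[-0.12,0.35,0,0,0,0, -0.13,0.36,0,0,0,0, -0.13,0.36,0,0,0,0, -0.13,0.36,0,0,0,0, -0.13,0.36,0,0,0,0, -0.13,0.35,0,0,0,0, 0,0,0,0,0,0, 0,0,0,0,0,0]'; python3 go.py 0 0 60
python3 - <<'E'
from h import *
p,d=ctrl.read_camera("side"); cv2.imwrite("pics/side2.png",cv2.resize(p[120:320,150:400,::-1],(750,600))); np.savez("side2.npz",p=p,d=d)
p,d=ctrl.read_camera("top"); np.savez("top2.npz",p=p,d=d)
E
sed 's/top0/top2/;s/,-80,120)/,-80,199)/g' m.py >m1.py; python3 m1.py | grep -E "fit box|handle|stop|guard|brack"
```

```text
clock: 9.07
ee_pos: [546.1, -138.7, 203.6]
eef_rot: [0.983, 0.184, -0.001, -0.001]
wrist_force: [-0.7, -0.0, -0.0]
grip_width: 0.996
finger_force: 0.0
t 9.07 rig TCP [ -2.3   1.6 203.6] F rig [-0.6  0.2 -0. ] grip 0.996 0.0
go [ 549. -139.   60.] shift in units [0.034 0.025 1.915] turn [-0.0015  0.001  -0.0001]
fit box (np.float64(0.36812731621880185), array([ 548.49352463, -139.29331068]), np.float64(0.7974844863750832))
handle 104 min [ 44.4 150.4] max [ 64.  169.3] z 158.2
stopfar 169 min [ 34.3 200.3] max [ 74.2 215.4] z 117.3
bracket 48 min [-37.5 -22.5] max [-30.3   8.2] z 105.9
guard 1918 min [-24.5 121.6] max [ 77.5 197.5] z 108.4
```

View pics/side2.png

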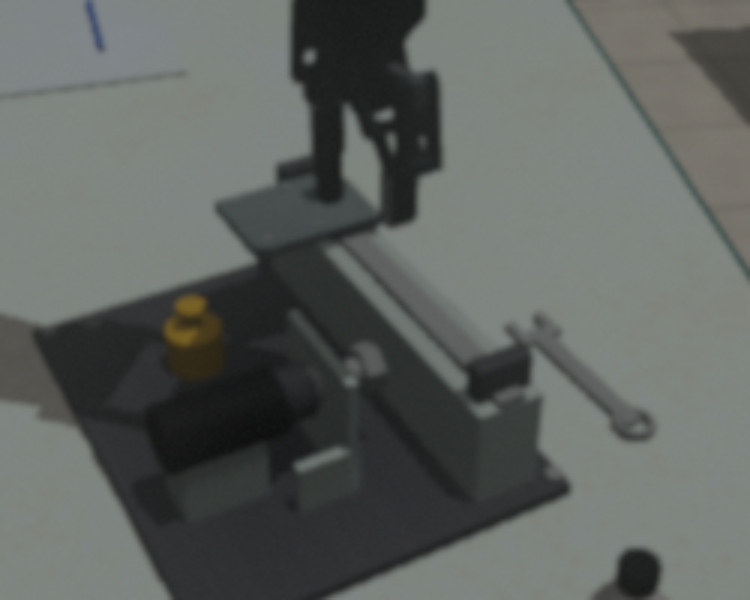

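Carriage is at y≈160, so it is against the stop. The bolt head shows free in the gap at (368,358) in the crop. Descending.

```bash
python3 -m handwheel '[0.03,0.02,0.25,0,0,0, 0,0,0.25,0,0,0, 0,0,0.25,0,0,0, 0,0,0.15,0,0,0, 0,0,0,0,0,0, 0,0,0,0,0,0]'; python3 go.py 0 0 52
```

```text
clock: 9.93
ee_pos: [549.8, -140.2, 138.1]
eef_rot: [0.983, 0.184, 0.0, 0.0]
wrist_force: [-0.3, -0.0, -0.1]
grip_width: 0.997
finger_force: 0.0
t 9.93 rig TCP [  0.6  -1.2 138.1] F rig [-0.3  0.1 -0.1] grip 0.997 0.0
go [ 549. -139.   52.] shift in units [-0.009 -0.017  1.148] turn [ 0.0005 -0.0005 -0.    ]
```

```bash
python3 -m handwheel '[0,-0.01,0.2,0,0,0, 0,0,0.2,0,0,0, 0,0,0.2,0,0,0, 0,0,0.2,0,0,0, 0,0,0.2,0,0,0, 0,0,0.15,0,0,0, 0,0,0,0,0,0, 0,0,0,0,0,0]'; python3 go.py 0 0 52
python3 - <<'E'
from h import *
p,d=ctrl.read_camera("side"); cv2.imwrite("pics/side3.png",cv2.resize(p[170:290,200:350,::-1],(750,600)))
E
```

```text
clock: 10.92
ee_pos: [549.5, -139.4, 51.7]
eef_rot: [0.983, 0.184, 0.0, 0.0]
wrist_force: [0.5, 0.2, 0.6]
grip_width: 1.001
finger_force: 0.0
t 10.93 rig TCP [ 0.6 -0.4 51.7] F rig [0.6 0.  0.6] grip 1.001 0.0
go [ 549. -139.   52.] shift in units [-0.009 -0.005 -0.003] turn [ 0.0004 -0.0004  0.0001]
```

View pics/side3.png

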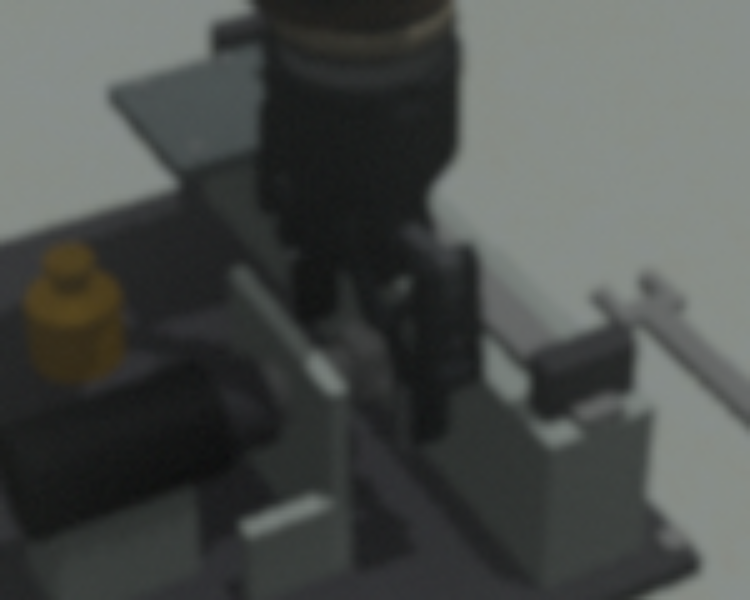

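The fingers are down in the gap with the head between them at about (365,360), and the gripper body clears the bracket. Closing.

```bash
python3 -m handwheel '[0,0,0,0,0,0, 0,0,0,0,0,0, 0,0,0,0,0,0, 0,0,0,0,0,0, 0,0,0,0,0,0, 0,0,0,0,0,0, 0,0,0,0,0,0, 0,0,0,0,0,0]' 0 30; python3 go.py; python3 -m handwheel '[0,0,0,0,0,0, 0,0,0,0,0,0, 0,0,0,0,0,0, 0,0,0,0,0,0, 0,0,0,0,0,0, 0,0,0,0,0,0, 0,0,0,0,0,0, 0,0,0,0,0,0]'; python3 go.py
```

```text
clock: 11.98
ee_pos: [549.8, -140.6, 51.8]
eef_rot: [0.983, 0.184, 0.001, 0.001]
wrist_force: [0.7, -5.2, -0.8]
grip_width: 0.365
finger_force: 29.7
t 11.97 rig TCP [ 0.5 -1.6 51.8] F rig [-1.2 -5.1 -0.8] grip 0.365 29.7
clock: 12.98
ee_pos: [549.9, -140.6, 51.9]
eef_rot: [0.983, 0.184, 0.001, 0.001]
wrist_force: [0.4, -4.9, -0.7]
grip_width: 0.364
finger_force: 29.7
t 12.97 rig TCP [ 0.5 -1.6 51.9] F rig [-1.3 -4.7 -0.7] grip 0.364 29.7
```

```bash
python3 -m handwheel '[0,0.015,0,0,0,0, 0,0,0,0,0,0, 0,0,0,0,0,0, 0,0,0,0,0,0, 0,0,0,0,0,0, 0,0,0,0,0,0, 0,0,0,0,0,0, 0,0,0,0,0,0, 0,0,0,0,0,0, 0,0,0,0,0,0]'; python3 go.py
python3 - <<'E'
from go import *
print(RG.inv().apply(ctrl.get_state()["wrist_torque"]).round(3))
a=ctrl.read_camera("side")[0]; cv2.imwrite("pics/side4.png",cv2.resize(a[170:290,200:350,::-1],(750,600),interpolation=cv2.INTER_CUBIC)); np.save("a.npy",a)
E
```

```text
clock: 14.22
ee_pos: [549.8, -140.6, 51.8]
eef_rot: [0.983, 0.184, 0.0, 0.0]
wrist_force: [-0.9, -3.8, 5.2]
grip_width: 0.365
finger_force: 30.1
t 14.22 rig TCP [ 0.5 -1.6 51.8] F rig [-2.2 -3.2  5.2] grip 0.365 30.1
[-0.347  0.363  0.023]
```

View pics/side4.png

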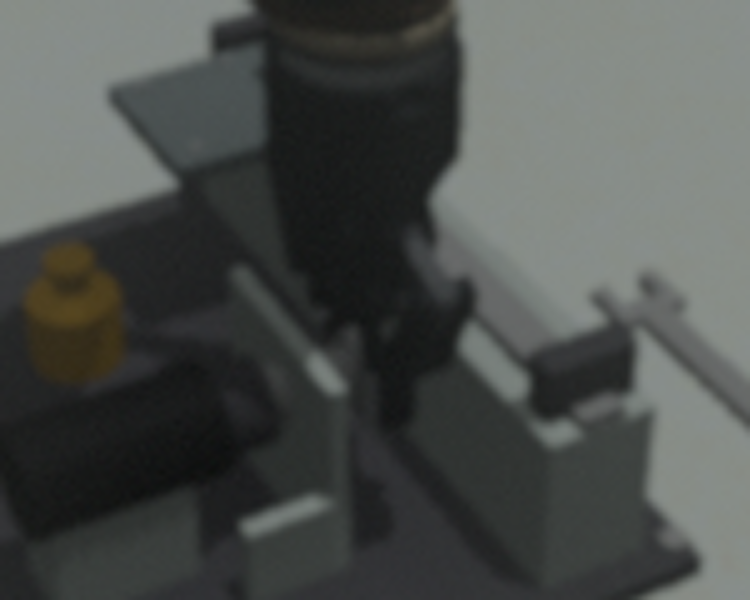

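```bash
python3 -m handwheel '[0,0,0,0,0,0, 0,0,0,0,0,0, 0,0,0,0,0,0, 0,0,0,0,0,0, 0,0,0,0,0,0, 0,0,0,0,0,0, 0,0,0,0,0,0, 0,0,0,0,0,0, 0,0,0,0,0,0, 0,0,0,0,0,0]'; python3 go.py
python3 - <<'E'
from go import *
b=ctrl.read_camera("side")[0].astype(int); a=np.load("a.npy").astype(int)
print("head diff",np.abs(a-b)[225:255,262:285].mean(),"background",np.abs(a-b)[180:200,300:340].mean())
print(RG.inv().apply(ctrl.get_state()["wrist_torque"]).round(3))
p,d=ctrl.read_camera("top"); np.savez("top2.npz",p=p,d=d)
E
python3 m1.py | grep -E "fit box|handle|guard"
```

```text
clock: 15.52
ee_pos: [549.8, -140.6, 51.8]
eef_rot: [0.983, 0.184, 0.0, 0.0]
wrist_force: [-0.8, -3.8, 4.7]
grip_width: 0.364
finger_force: 30.1
t 15.53 rig TCP [ 0.5 -1.6 51.8] F rig [-2.1 -3.2  4.7] grip 0.364 30.1
head diff 1.1478260869565218 background 0.425
[-0.421  0.396 -0.062]
fit box (np.float64(0.3690980329717486), array([ 548.58638566, -139.20797817]), np.float64(0.6105798239424303))
handle 104 min [ 44.3 150.3] max [ 64.  169.2] z 158.0
guard 1934 min [-24.2 120.8] max [ 77.3 197.5] z 108.4
```

Opening and pose have held steady for 3.5 s with a 30 N grip, so the head is held. The carriage is still at the stop.

```bash
python3 -c "from rig import ctrl;print(ctrl.hand_in())"
```

```text
the job is handed in; nothing more can be done
None
```

I slid the carriage against the far stop, then gripped the bolt head from both sides at 30 N and handed the job in at about 15.6 s still gripping; the gripper opening stayed constant for 3.5 s, so the bolt appears stopped, and the arm stayed clear of the weight, bottle and wrench.

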